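# Tighten the cymbal clamp by one turn of its hand wheel

### The arm

A 6-joint arm with a two-finger parallel gripper is mounted at the origin on the work surface. World frame = base frame: x ahead of the robot, y to its left, z up, the work surface at z = 0. Lengths are in mm, angles in rad, forces in N, time in s.
With the tool pointing down it reaches from about 350 to 975 mm from the base axis. Payload 7.1 kg.
Tool frame: the origin (TCP) lies at the very end of the fingers, on their centre line; the grasp point (between the pads) lies 19 mm behind it (ctrl.pinch_z is the z of the grasp point in the tool frame, in mm); z points along the fingers, y is the direction in which the jaws open and shut (so a half turn about z gives the same grasp; the last joint's range is limited). The gripper opens to 88 mm and grips with 3 to 60 N. Pads are 20 mm wide; open, the fingers measure 115 mm over their backs; the gripper's body (75 mm by 178 mm) begins 61 mm behind the grasp point.
Start: joints at [1.238, 0.423, 1.63, -0, 1.089, -0.019], TCP at [192.89, 594.473, 190.775] pointing down, gripper open.
Joint ranges: [-3, 3], [-0.9, 2.11], [0.09, 2.58], [-1.31, 4.45], [0.11, 2.69], [-2.54, 2.54]. Speed limits (rad/s): [2.39, 2.39, 3.01, 3.14, 3.14, 3.14].

### API

Orientations are given as a rotation vector (axis times angle).
In Python, from workcell import get_obs, optics, ctrl gives the robot as it stands.
- The arm moves only by the shell command python3 -m jog 'ROWS'. ROWS is a JSON object of lists of equal length, an entry for each row: "delta_rot": the turn, a rotation vector about the tool's x, y, z in rad, a list of three; "translation": the shift along the tool's x, y, z in mm, a list of three; "hand": the opening, from -1 (shut) to 1 (fully open). In form: {"delta_rot": [[rx, ry, rz], ...], "translation": [[x, y, z], ...], "hand": [hand, ...]}. A call has 1 to 5 rows; each row is the pose to reach, as a shift and turn from the pose commanded when the call began, along the tool's axes at that moment; what a row does not reach only later rows make up. A row lasts 1/10 s, in which the tool goes at most 50 mm and 8.59 degrees, less where a joint would pass 70% of its speed; a pose out of reach is approached as far as the arm can. A call with a gripper value outside its range is refused whole. The fingers move at their own pace and stop on an object; the grip force is fixed at half the most. Time passes only in rows, so rows that repeat a pose let the fingers close. It gives the time, the measured TCP pose, the force and the opening at its end, in the units of the state.
- get_obs(): the state, without advancing time (a new reading comes with each control period).
- optics.get_image(name): name is "scene" or "top" or "wrist"; returns the picture (400x640x3 uint8, red, green, blue); there is no depth.
- optics.calibration(name): a dict with "intrinsics" (3x3 intrinsics, pixels), "cam_to_world" (4x4, takes a point from camera to world coordinates). Camera axes: x right, y up, looking along -z (the intrinsics and any distortion apply to the point x, -y, -z); pixel columns grow to the right and rows downward; lengths in mm; the calibration is good to about 2 mm. A picture is of the moment at which its call begins: read the wrist's pose just before it. calibration takes no time and is no camera call; for the wrist camera it gives the pose at the moment of the call.
- ctrl.close_job(): hands the job in, once; it reports no verdict.
The state is a dict: "t": time; "qpos": joint angles; "qvel": joint speeds; "joint_torque": joint torques, N m; "ee_pos": TCP position; "orientation": TCP orientation; "ft_force": force on the tool from outside, world axes, zero at the start; "moment": the same for the moment, N m; "width": finger opening in mm.
Only numpy, scipy, OpenCV 4.12 (cv2) and the standard library are available. Lean on these libraries where they do the work, as an engineer would, in place of code of your own. Each camera call takes 0.05 s, during which the arm holds its last target. There are 200 camera calls.

### The job

Clamp the cymbal: push the hand wheel round by its yellow handle, clockwise seen from above, through exactly one full turn, so that the handle ends where it began, in line with the red pointer. Push the handle gently with the fingertips, do not grip it or pull it up off its pin, and leave the hammer, the tin and the cup where they are. When the wheel is set, move the hand clear.

Things in the scene. Friction and masses are not known exactly. Their poses are not given: they have to be found in the camera images.
- clamp: Cymbal clamp fixed to the bench: green round base 296 mm across, 22 mm high, with a 203 mm brass cymbal, two posts and a grey bridge beam 284 x 34 mm, its top 150 mm above the bench, that carries the hand wheel. Origin: centre of the base's underside, on the wheel's upright axis. Its z is up, its x points along the bridge to the red pointer. Any yaw.
- pointer (a point): Red pointer fixed on one end of the bridge, just outside the wheel's rim: 86 to 140 mm from the axis, 26 mm wide, top 164 mm above the bench. This point: middle of its top, 120 mm from the axis.
- hub (a point): Top of the hub of the dark three-spoked hand wheel, on its upright axis, 180 mm above the bench; axes as the clamp's, not turning with the wheel. The wheel lies level, its rim is 154 mm across, the rim's top 175 mm above the bench.
- wheel (a joint): Turn of the hand wheel, rad: 0 with the handle at the red pointer, growing clockwise seen from above (tightening); 6.283 is one full turn. Starts within 0.06 of 0. No stop: it can be pushed too far or back. Friction (0.2 Nm, some 3 N at the handle) holds it where it is left, it does not coast. The screw sinks 5 mm a turn and meets the cymbal after one.
- grip: Yellow upright handle on the wheel's rim: round sleeve 26 mm across, 60 mm tall, foot 177 and top 237 mm above the bench, centre line 70 mm from the wheel's axis. Origin: centre of its foot; z up. In the clamp's frame it is at (70 cos q, -70 sin q) mm for wheel value q. It only slips over a pin and lifts off if pulled up. Push it with under 30 N.
- hammer: Hammer about 240 mm long lying on the bench, to be left alone. Origin: centre of its underside, handle towards its -x.
- tin: Closed tin with a blue label and a white cap, 60 mm across and 75 mm tall, standing on the bench, to be left alone. Origin: centre of its underside.
- cup: Open copper-red cup, 68 mm across and 55 mm tall, standing on the bench, to be left alone. Origin: centre of its underside.

How it is judged (in metres and radians):
On the way:
1. the fingers push the wheel by its handle past half a turn (value of joint wheel above 3.2 rad and contact force between the fingers and grip above 0.2 N).
At the end, for the whole second after the job is handed in: The wheel stands at rest one full turn clockwise from the pointer (6.283 rad, within 0.2 rad or about 11 degrees), its handle fully down on its pin, and hammer, tin and cup are within 30 mm of where they stood (value of joint wheel between 6.083 and 6.483 rad and velocity of joint wheel between -0.05 and 0.05 rad/s and z of grip in the frame of hub below 0.002 m and distance of each of hammer, tin, cup from where it was at the start of the episode below 0.03 m); the robot touches nothing.
It fails at once if the wheel is turned more than about 20 degrees past one turn (the cymbal is dented) (value of joint wheel above 6.633 rad).
It fails at once if the wheel is turned more than about 20 degrees backward (anticlockwise) from the start (value of joint wheel below -0.35 rad).
It fails at once if the handle is pulled up 12 mm off its seat (z of grip in the frame of hub above 0.009 m).
It fails at once if the handle is gripped or pushed harder than 30 N (contact force between the fingers and grip above 30 N).
It fails at once if hammer, tin or cup is moved, lifted or knocked by more than 30 mm (distance of any of hammer, tin, cup from where it was at the start of the episode above 0.03 m).
It also fails if it takes over 64 s, if anything falls off the work surface, if the arm or the gripper's body presses on something with over 40 N, if the wrist force passes 120 N, or if a joint passes its speed limit or range.

## Working session

There is one attempt and no reset: what is moved stays moved. The work goes in short steps, Python scripts to look and compute and a shell command to move; the robot and the scene stay as the last step left them, time stands still between calls to the robot, and variables do not carry over. Pictures are saved under pics/ and viewed, about 8 in all and at most 12, crops included, and the job is handed in when it is done.

```bash
mkdir -p pics; ls
python3 - <<'E'
from workcell import get_obs, optics, ctrl
import cv2, numpy as np
print(get_obs())
for n in("top","scene"):
    im=optics.get_image(n); cv2.imwrite(f"pics/{n}0.png",im[...,::-1])
    c=optics.calibration(n); print(n,{k:np.round(v,3).tolist() if not isinstance(v,str) else v for k,v in c.items()})
E
```

```text
pics
{'t': 0.0, 'qpos': array([ 1.23801513e+00,  4.23828505e-01,  1.63070267e+00,  9.63479109e-08,
        1.08860612e+00, -1.90439735e-02]), 'qvel': array([-0.00217306, -0.00083222,  0.0008855 , -0.00034483, -0.00010673,
        0.00051375]), 'joint_torque': array([-8.06596818e-04, -5.44641030e+01, -2.73656040e+01,  6.42968039e-02,
        2.29806761e-02, -1.26477325e-04]), 'ee_pos': array([192.6846984 , 593.90771473, 190.0044681 ]), 'orientation': array([-4.90756255e-01, -3.10275008e+00,  2.38863345e-03]), 'ft_force': array([-0.32327437, -0.05341982, -0.53128342]), 'moment': array([-0.01627358, -0.04436018,  0.02912296]), 'width': 87.84865792134619}
top {'intrinsics': [[428.031, 0.0, 314.122], [0.0, 428.031, 201.02], [0.0, 0.0, 1.0]], 'cam_to_world': [[0.023, 0.992, -0.122, 396.207], [-1.0, 0.023, 0.002, 12.367], [0.005, 0.122, 0.992, 1437.273], [0.0, 0.0, 0.0, 1.0]]}
scene {'intrinsics': [[390.271, 0.0, 320.201], [0.0, 390.271, 197.553], [0.0, 0.0, 1.0]], 'cam_to_world': [[-0.462, -0.567, 0.682, 1242.42], [0.887, -0.28, 0.368, 404.015], [-0.018, 0.775, 0.632, 772.446], [0.0, 0.0, 0.0, 1.0]]}
```

View pics/top0.png

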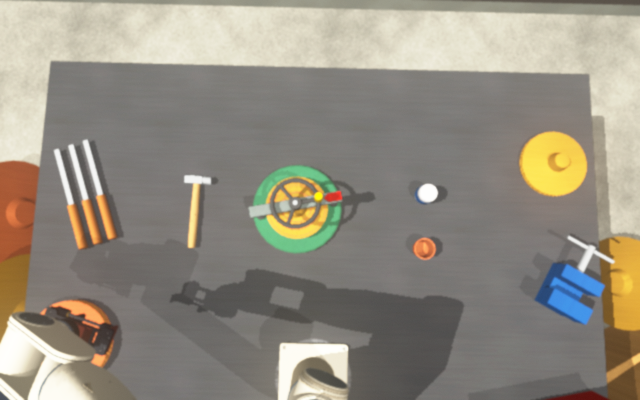

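View pics/scene0.png

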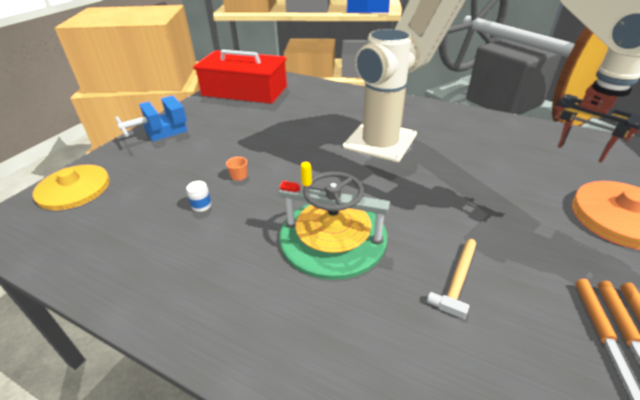

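Top view: clamp base is centred near (297,209), hub about (295,203), yellow handle about (319,196) and red pointer about (334,197). The tin is at (428,193), the cup at (425,248) and the hammer at (195,210). I'll enlarge a crop and back-project these.

```bash
cat > h.py <<'E'
import numpy as np
from workcell import get_obs, optics, ctrl
def ray(name,uv,z,c=None):
    c=c or optics.calibration(name); K=np.array(c["intrinsics"]);T=np.array(c["cam_to_world"])
    p=np.linalg.solve(K,[uv[0],uv[1],1]); d=T[:3,:3]@[p[0],-p[1],-p[2]]
    o=T[:3,3]; return o+d*(z-o[2])/d[2]
def proj(name,P):
    c=optics.calibration(name); K=np.array(c["intrinsics"]);T=np.array(c["cam_to_world"])
    p=T[:3,:3].T@(np.array(P)-T[:3,3]); q=K@[p[0],-p[1],-p[2]]; return q[:2]/q[2]
E
python3 - <<'E'
from h import *
import cv2
im=cv2.imread("pics/top0.png")
cv2.imwrite("pics/crop.png",cv2.resize(im[155:260,240:360],None,fx=5,fy=5,interpolation=cv2.INTER_CUBIC))
for n,uv,z in(("hub",(295,203),180),("ptr",(334,197),164),("grip",(319,196),237),("base",(297,209),22),("tin",(428,193),75),("cup",(425,248),55),("ham",(195,210),10)):
    print(n,ray("top",uv,z).round(0))
E
```

```text
hub [544.  66. 180.]
ptr [567. -50. 164.]
grip [559.  -4. 237.]
base [543.  66.  22.]
tin [ 599. -356.   75.]
cup [ 423. -350.   55.]
ham [533. 407.  10.]
```

View pics/crop.png

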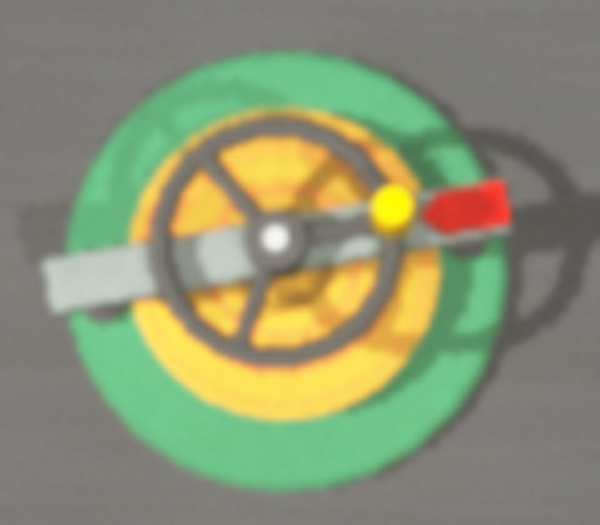

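The hub comes out at (544,66), the pointer 118 mm from it (should be 120) and the handle 71 mm (should be 70). The clamp's x therefore points at about -78.5° in the world.

Plan: use the shut fingers as a stick, with the tool yaw aligned to the clamp (tool x = handle's direction of travel at the pointer, tool y = inward), and follow a 70 mm circle behind the handle. First I'll lift, shut the hand and yaw -0.515.

```bash
python3 -m jog '{"delta_rot":[[0,0,-0.13],[0,0,-0.26],[0,0,-0.39],[0,0,-0.515],[0,0,-0.515]],"translation":[[0,0,-40],[0,0,-80],[0,0,-110],[0,0,-110],[0,0,-110]],"hand":[-1,-1,-1,-1,-1]}'
cat >> h.py <<'E'
from scipy.spatial.transform import Rotation as R
HUB=np.array([544.5,66.]); A=np.deg2rad(-78.5)
def tool(P):
    o=get_obs(); M=R.from_rotvec(o["orientation"]).as_matrix()
    return (M.T@(np.array(P)-o["ee_pos"])).round(1)
def cl(s,r=70,z=198):
    a=A-s; return np.array([HUB[0]+r*np.cos(a),HUB[1]+r*np.sin(a),z])
def angle():
    o=get_obs();d=o["ee_pos"][:2]-HUB; return (A-np.arctan2(d[1],d[0])),np.hypot(*d)
E
python3 - <<'E'
from h import *
o=get_obs();print(o["t"],o["ee_pos"].round(1),o["width"]);print(R.from_rotvec(o["orientation"]).as_matrix().round(3))
P=cl(-0.75,75,300);print(P,tool(P))
E
```

```text
t: 0.6
ee_pos: [193.0, 594.7, 301.6]
orientation: [-0.317, 3.125, 0.002]
ft_force: [-0.2, -0.9, -0.1]
width: 51.4
0.6 [193.  594.7 301.6] 51.4156194933004
[[-0.98  -0.201  0.   ]
 [-0.201  0.98   0.001]
 [-0.001  0.001 -1.   ]]
[605.53724692  22.41726847 300.        ] [-289.2 -643.5    1. ]
```

```bash
python3 -m jog '{"delta_rot":[[0,0,0],[0,0,0],[0,0,0],[0,0,0],[0,0,0]],"translation":[[-20,-44,0],[-40,-88,0],[-60,-132,0],[-80,-176,0],[-100,-220,0]],"hand":[-1,-1,-1,-1,-1]}'
python3 -m jog '{"delta_rot":[[0,0,0],[0,0,0],[0,0,0],[0,0,0],[0,0,0]],"translation":[[-20,-44,0],[-40,-88,0],[-60,-132,0],[-80,-176,0],[-100,-220,0]],"hand":[-1,-1,-1,-1,-1]}'
python3 -m jog '{"delta_rot":[[0,0,0],[0,0,0],[0,0,0],[0,0,0],[0,0,0]],"translation":[[-20,-44,0],[-40,-88,0],[-60,-132,0],[-80,-176,0],[-89,-203,0]],"hand":[-1,-1,-1,-1,-1]}'
python3 - <<'E'
from h import *
import cv2
P=cl(-0.75,75,300);print(tool(P),get_obs()["qpos"])
c=optics.calibration("wrist");im=optics.get_image("wrist");cv2.imwrite("pics/w1.png",im[...,::-1])
for n,p in (("hub",[*HUB,180]),("griptop",cl(0,70,237)),("ptr",cl(0,120,164)),("tcp",get_obs()["ee_pos"])): print(n,proj("wrist",p).round(0))
E
```

```text
t: 1.1
ee_pos: [335.0, 396.7, 299.5]
orientation: [0.31, -3.125, 0.002]
ft_force: [0.4, 0.7, -0.6]
width: 11.3
t: 1.6
ee_pos: [476.9, 201.3, 299.6]
orientation: [0.309, -3.124, 0.001]
ft_force: [-0.1, 0.9, 0.6]
width: 0.5
t: 2.1
ee_pos: [605.5, 19.3, 299.1]
orientation: [0.306, -3.124, 0.0]
ft_force: [0.6, 0.7, 0.3]
width: 0.6
[-0.7  3.1 -0.9] [ 1.24355355e-02  2.93458940e-01  1.56254092e+00 -4.51521185e-04
  1.28772173e+00 -1.75368397e+00]
hub [379. 137.]
griptop [307. 144.]
ptr [263. 136.]
tcp [319. 230.]
```

View pics/w1.png

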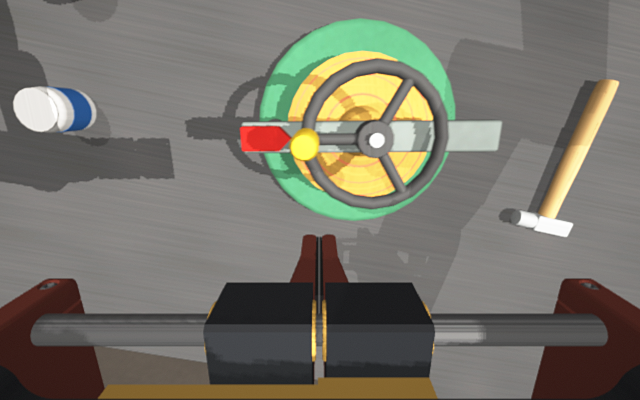

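The wrist view matches the prediction to within about 3 px: hub (377,140), handle top (305,144), pointer (263,138), shut fingertips (319,235). The path behind the handle is clear. Next I descend to z≈198.

```bash
python3 -m jog '{"delta_rot":[[0,0,0],[0,0,0],[0,0,0],[0,0,0],[0,0,0]],"translation":[[0,1,35],[0,2,70],[0,3,95],[0,3,101],[0,3,101]],"hand":[-1,-1,-1,-1,-1]}'
python3 - <<'E'
from h import *
import h
c=None
for n,uv,z,P in(("hub",(377,140),180,[*HUB,180]),("grip",(305,144),237,cl(0,70,237))):
    pass
o=get_obs();print(o["ee_pos"].round(1),o["ft_force"].round(1),angle())
# path: clamp-aligned tool coords for stick angle s, r=70
d=R.from_rotvec(o["orientation"]).as_matrix()
H=d.T@(np.array([*HUB,198])-o["ee_pos"]);print("hub in tool",H.round(1))
for s in np.arange(-0.72,6.2,0.12): print(round(s,2),np.round([70*np.sin(s),-70*np.cos(s)],1),end=' ')
E
```

```text
t: 2.65
ee_pos: [602.9, 25.3, 198.4]
orientation: [0.313, -3.123, -0.0]
ft_force: [-0.7, 0.6, -0.2]
width: 0.4
[602.9  25.3 198.4] [-0.7  0.6 -0.2] (np.float64(-0.7611246660263856), np.float64(71.18121103416604))
hub in tool [49.1 51.5  0.6]
-0.72 [-46.2 -52.6] -0.6 [-39.5 -57.8] -0.48 [-32.3 -62.1] -0.36 [-24.7 -65.5] -0.24 [-16.6 -68. ] -0.12 [ -8.4 -69.5] 0.0 [  0. -70.] 0.12 [  8.4 -69.5] 0.24 [ 16.6 -68. ] 0.36 [ 24.7 -65.5] 0.48 [ 32.3 -62.1] 0.6 [ 39.5 -57.8] 0.72 [ 46.2 -52.6] 0.84 [ 52.1 -46.7] 0.96 [ 57.3 -40.1] 1.08 [ 61.7 -33. ] 1.2 [ 65.2 -25.4] 1.32 [ 67.8 -17.4] 1.44 [69.4 -9.1] 1.56 [70.  -0.8] 1.68 [69.6  7.6] 1.8 [68.2 15.9] 1.92 [65.8 24. ] 2.04 [62.4 31.7] 2.16 [58.2 38.9] 2.28 [53.1 45.6] 2.4 [47.3 51.6] 2.52 [40.8 56.9] 2.64 [33.7 61.4] 2.76 [26.1 65. ] 2.88 [18.1 67.6] 3.0 [ 9.9 69.3] 3.12 [ 1.5 70. ] 3.24 [-6.9 69.7] 3.36 [-15.2  68.3] 3.48 [-23.2  66. ] 3.6 [-31.   62.8] 3.72 [-38.3  58.6] 3.84 [-45.   53.6] 3.96 [-51.1  47.8] 4.08 [-56.5  41.4] 4.2 [-61.   34.3] 4.32 [-64.7  26.8] 4.44 [-67.4  18.8] 4.56 [-69.2  10.6] 4.68 [-70.    2.3] 4.8 [-69.7  -6.1] 4.92 [-68.5 -14.4] 5.04 [-66.3 -22.5] 5.16 [-63.1 -30.3] 5.28 [-59.  -37.6] 5.4 [-54.1 -44.4] 5.52 [-48.4 -50.6] 5.64 [-42. -56.] 5.76 [-35.  -60.6] 5.88 [-27.5 -64.4] 6.0 [-19.6 -67.2] 6.12 [-11.4 -69.1]
```

```bash
python3 -m jog '{"delta_rot":[[0,0,0],[0,0,0],[0,0,0],[0,0,0],[0,0,0]],"translation":[[9.6,-6.3,0],[16.8,-10.6,0],[22.4,-13,0],[26.4,-14.7,0],[30.4,-16,0]],"hand":[-1,-1,-1,-1,-1]}'
python3 - <<'E'
from h import *
print(angle())
E
```

```text
t: 3.15
ee_pos: [578.2, 3.4, 200.8]
orientation: [-0.314, 3.123, 0.001]
ft_force: [3.1, 2.9, 0.4]
width: 0.4
(np.float64(-0.2924531163199937), np.float64(71.08874900448231))
```

Contact at about 4 N, as expected. I'll compute the remaining rows, make one push arc and check the force.

```bash
python3 -m jog '{"delta_rot":[[0,0,0],[0,0,0],[0,0,0],[0,0,0],[0,0,0]],"translation":[[8.2,-1.7,0],[16.6,-2.5,0],[25,-2.2,0],[33.3,-1,0],[41.4,1.3,0]],"hand":[-1,-1,-1,-1,-1]}'
python3 - <<'E'
from h import *
print(angle())
f=lambda s:70*np.array([np.sin(s),-np.cos(s)])
for k in range(10):
    s0=0.33+0.6*k; print(round(s0,2),[[*(f(s0+0.12*i)-f(s0)).round(1).tolist(),0] for i in range(1,6)])
E
```

```text
t: 3.65
ee_pos: [538.6, -2.7, 201.1]
orientation: [-0.314, 3.12, 0.002]
ft_force: [7.1, 5.4, 1.6]
width: 0.5
(np.float64(0.2858396455284624), np.float64(68.98231303743313))
0.33 [[7.8, 3.2, 0], [15.1, 7.3, 0], [21.9, 12.2, 0], [28.0, 18.0, 0], [33.4, 24.4, 0]]
0.93 [[4.6, 7.0, 0], [8.3, 14.5, 0], [11.1, 22.4, 0], [13.0, 30.6, 0], [13.8, 39.0, 0]]
1.53 [[-0.2, 8.4, 0], [-1.3, 16.7, 0], [-3.5, 24.8, 0], [-6.6, 32.6, 0], [-10.6, 40.0, 0]]
2.13 [[-4.9, 6.8, 0], [-10.5, 13.0, 0], [-16.9, 18.5, 0], [-23.9, 23.2, 0], [-31.3, 27.0, 0]]
2.73 [[-7.9, 2.9, 0], [-16.1, 4.8, 0], [-24.4, 5.8, 0], [-32.8, 5.7, 0], [-41.1, 4.6, 0]]
3.33 [[-8.1, -2.1, 0], [-16.0, -5.1, 0], [-23.4, -9.0, 0], [-30.3, -13.8, 0], [-36.5, -19.4, 0]]
3.93 [[-5.6, -6.3, 0], [-10.3, -13.2, 0], [-14.2, -20.7, 0], [-17.2, -28.5, 0], [-19.2, -36.7, 0]]
4.53 [[-1.0, -8.3, 0], [-1.0, -16.7, 0], [-0.1, -25.1, 0], [1.9, -33.2, 0], [4.9, -41.1, 0]]
5.13 [[3.9, -7.5, 0], [8.6, -14.4, 0], [14.1, -20.7, 0], [20.3, -26.3, 0], [27.2, -31.2, 0]]
5.73 [[7.4, -4.0, 0], [15.2, -7.0, 0], [23.3, -9.1, 0], [31.7, -10.3, 0], [40.1, -10.4, 0]]
```

```bash
python3 -m jog '{"delta_rot":[[0,0,0],[0,0,0],[0,0,0],[0,0,0],[0,0,0]],"translation":[[7.8,3.2,0],[15.1,7.3,0],[21.9,12.2,0],[28,18,0],[33.4,24.4,0]],"hand":[-1,-1,-1,-1,-1]}'
python3 -m jog '{"delta_rot":[[0,0,0],[0,0,0],[0,0,0],[0,0,0],[0,0,0]],"translation":[[4.6,7,0],[8.3,14.5,0],[11.1,22.4,0],[13,30.6,0],[13.8,39,0]],"hand":[-1,-1,-1,-1,-1]}'
python3 - <<'E'
from h import *
import cv2
print(angle())
im=cv2.hconcat([optics.get_image("wrist")[:260],])
cv2.imwrite("pics/w2.png",im[...,::-1])
E
```

```text
t: 4.15
ee_pos: [499.2, 13.5, 200.4]
orientation: [-0.315, 3.124, -0.001]
ft_force: [3.3, -2.9, 3.6]
width: 0.2
t: 4.65
ee_pos: [477.6, 49.6, 199.8]
orientation: [-0.316, 3.125, -0.001]
ft_force: [5.4, -4.4, 1.4]
width: 0.4
(np.float64(1.5304688912525748), np.float64(68.85818391106133))
```

View pics/w2.png

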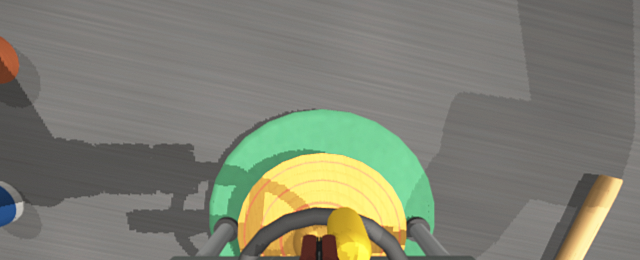

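The wrist view shows the yellow handle at about (347,235), just ahead (right) of the fingertips at (320,248), so it is being pushed properly. I'll carry on.

```bash
python3 -m jog '{"delta_rot":[[0,0,0],[0,0,0],[0,0,0],[0,0,0],[0,0,0]],"translation":[[-0.2,8.4,0],[-1.3,16.7,0],[-3.5,24.8,0],[-6.6,32.6,0],[-10.6,40,0]],"hand":[-1,-1,-1,-1,-1]}'
python3 -m jog '{"delta_rot":[[0,0,0],[0,0,0],[0,0,0],[0,0,0],[0,0,0]],"translation":[[-4.9,6.8,0],[-10.5,13,0],[-16.9,18.5,0],[-23.9,23.2,0],[-31.3,27,0]],"hand":[-1,-1,-1,-1,-1]}'
python3 - <<'E'
from h import *
import cv2
print(angle())
a=optics.get_image("top")[155:260,240:360]
cv2.imwrite("pics/t2.png",cv2.resize(a[...,::-1],None,fx=4,fy=4,interpolation=cv2.INTER_CUBIC))
E
```

```text
t: 5.2
ee_pos: [481.9, 89.5, 200.1]
orientation: [-0.316, 3.122, -0.005]
ft_force: [12.5, -13.3, -0.6]
width: 0.5
t: 5.7
ee_pos: [503.3, 123.1, 198.8]
orientation: [0.315, -3.121, 0.001]
ft_force: [-3.6, -3.5, 0.5]
width: 0.7
(np.float64(-3.565409957111626), np.float64(70.40823016327779))
```

View pics/t2.png

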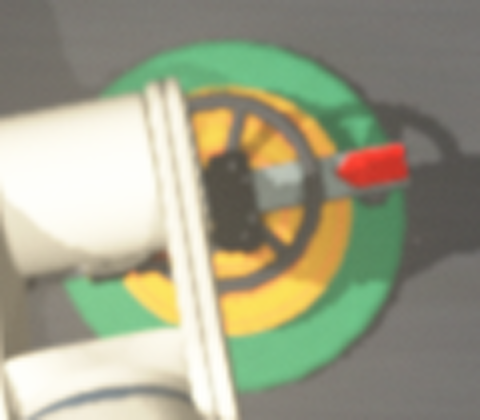

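At s≈2.1 the force reached 18 N and pointed mostly radially, which is more than I'd like, so I'll check the contact from the scene camera and go slower.

Run:
```python
from h import *
import cv2
o=get_obs();print(angle(),o["ft_force"].round(1))
a=optics.get_image("scene")[120:280,250:420]
cv2.imwrite("pics/s2.png",cv2.resize(a[...,::-1],None,fx=3.6,fy=3.6,interpolation=cv2.INTER_CUBIC))
for q in(2.9,3.1,3.3): print(q,((proj("scene",cl(q,70,234))-[250,120])*3.6).round())
```

```text
(np.float64(-3.5396515213401103), np.float64(70.30296698902652)) [-0.9  0.2  0.4]
2.9 [407. 170.]
3.1 [405. 183.]
3.3 [400. 194.]
```

View pics/s2.png

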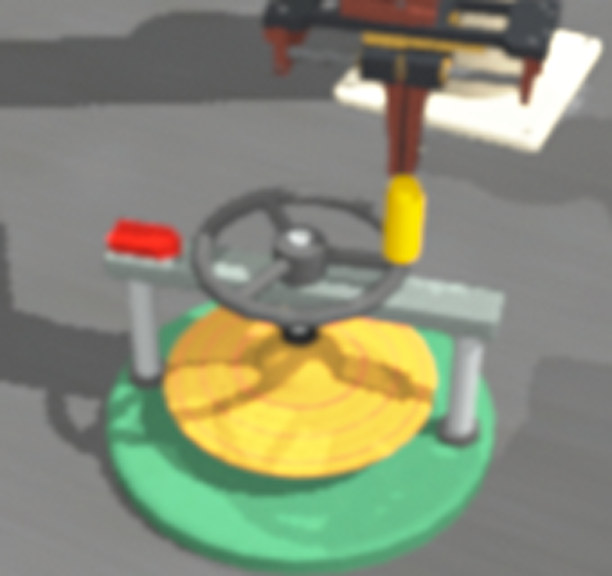

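The handle is seated, with its top at about (405,182), which gives q≈3.1; the fingers are right behind it and the force is near 0. I'll continue at a slower 0.08 rad per row.

Run:
```python
from h import *
f=lambda s:70*np.array([np.sin(s),-np.cos(s)])
for k in range(8):
    s0=2.73+0.4*k; print(round(s0,2),[[*(f(s0+0.08*i)-f(s0)).round(1).tolist(),0] for i in range(1,6)])
```

```text
2.73 [[-5.2, 2.0, 0], [-10.6, 3.6, 0], [-16.1, 4.8, 0], [-21.6, 5.6, 0], [-27.2, 5.8, 0]]
3.13 [[-5.6, -0.2, 0], [-11.2, -0.8, 0], [-16.7, -1.8, 0], [-22.1, -3.3, 0], [-27.3, -5.2, 0]]
3.53 [[-5.1, -2.3, 0], [-10.0, -5.1, 0], [-14.6, -8.2, 0], [-19.0, -11.6, 0], [-23.1, -15.4, 0]]
3.93 [[-3.8, -4.1, 0], [-7.2, -8.5, 0], [-10.3, -13.2, 0], [-13.0, -18.1, 0], [-15.3, -23.2, 0]]
4.33 [[-1.9, -5.3, 0], [-3.3, -10.7, 0], [-4.3, -16.2, 0], [-4.9, -21.8, 0], [-5.0, -27.4, 0]]
4.73 [[0.3, -5.6, 0], [1.1, -11.1, 0], [2.3, -16.6, 0], [3.9, -22.0, 0], [6.0, -27.2, 0]]
5.13 [[2.5, -5.0, 0], [5.3, -9.8, 0], [8.6, -14.4, 0], [12.2, -18.7, 0], [16.1, -22.7, 0]]
5.53 [[4.2, -3.7, 0], [8.7, -7.0, 0], [13.5, -9.9, 0], [18.5, -12.5, 0], [23.7, -14.6, 0]]
```

```bash
python3 -m jog '{"delta_rot":[[0,0,0],[0,0,0],[0,0,0],[0,0,0],[0,0,0]],"translation":[[-5.2,2,0],[-10.6,3.6,0],[-16.1,4.8,0],[-21.6,5.6,0],[-27.2,5.8,0]],"hand":[-1,-1,-1,-1,-1]}'
python3 -m jog '{"delta_rot":[[0,0,0],[0,0,0],[0,0,0],[0,0,0],[0,0,0]],"translation":[[-5.6,-0.2,0],[-11.2,-0.8,0],[-16.7,-1.8,0],[-22.1,-3.3,0],[-27.3,-5.2,0]],"hand":[-1,-1,-1,-1,-1]}'
python3 - <<'E'
from h import *
print(angle())
E
```

```text
t: 6.3
ee_pos: [530.9, 133.6, 199.6]
orientation: [0.316, -3.125, 0.002]
ft_force: [-3.7, -6.7, 1.0]
width: 0.7
t: 6.8
ee_pos: [558.1, 133.7, 199.6]
orientation: [0.315, -3.123, 0.002]
ft_force: [-6.7, -6.5, 2.6]
width: 0.2
(np.float64(-2.742970630511036), np.float64(69.01029053783445))
```

```bash
python3 -m jog '{"delta_rot":[[0,0,0],[0,0,0],[0,0,0],[0,0,0],[0,0,0]],"translation":[[-5.1,-2.3,0],[-10,-5.1,0],[-14.6,-8.2,0],[-19,-11.6,0],[-23.1,-15.4,0]],"hand":[-1,-1,-1,-1,-1]}'
python3 -m jog '{"delta_rot":[[0,0,0],[0,0,0],[0,0,0],[0,0,0],[0,0,0]],"translation":[[-3.8,-4.1,0],[-7.2,-8.5,0],[-10.3,-13.2,0],[-13,-18.1,0],[-15.3,-23.2,0]],"hand":[-1,-1,-1,-1,-1]}'
python3 - <<'E'
from h import *
print(angle())
E
```

```text
t: 7.3
ee_pos: [584.9, 124.5, 200.0]
orientation: [-0.316, 3.125, 0.001]
ft_force: [-3.7, 1.7, 1.5]
width: 0.7
t: 7.8
ee_pos: [604.2, 104.1, 199.9]
orientation: [-0.315, 3.126, 0.0]
ft_force: [-3.8, 2.4, 1.0]
width: 0.4
(np.float64(-1.938472129543436), np.float64(70.8566214714081))
```

```bash
python3 -m jog '{"delta_rot":[[0,0,0],[0,0,0],[0,0,0],[0,0,0],[0,0,0]],"translation":[[-1.9,-5.3,0],[-3.3,-10.7,0],[-4.3,-16.2,0],[-4.9,-21.8,0],[-5,-27.4,0]],"hand":[-1,-1,-1,-1,-1]}'
python3 -m jog '{"delta_rot":[[0,0,0],[0,0,0],[0,0,0],[0,0,0],[0,0,0]],"translation":[[0.3,-5.6,0],[1.1,-11.1,0],[2.3,-16.6,0],[3.9,-22,0],[6,-27.2,0]],"hand":[-1,-1,-1,-1,-1]}'
python3 - <<'E'
from h import *
import cv2
o=get_obs();print(angle(),o["ft_force"].round(1))
c=optics.calibration("scene")
a=optics.get_image("scene")[120:280,250:420]
cv2.imwrite("pics/s3.png",cv2.resize(a[...,::-1],None,fx=3.6,fy=3.6,interpolation=cv2.INTER_CUBIC))
for q in(5.3,5.5,5.7,6.283): print(q,((proj("scene",cl(q,70,232))-[250,120])*3.6).round())
E
```

```text
t: 8.3
ee_pos: [613.9, 78.3, 199.6]
orientation: [0.315, -3.125, -0.001]
ft_force: [-5.5, 4.8, 1.8]
width: 0.6
t: 8.8
ee_pos: [611.2, 51.7, 199.2]
orientation: [0.314, -3.12, -0.005]
ft_force: [-12.4, 10.9, 5.7]
width: 0.3
(np.float64(-1.1580985853495593), np.float64(68.18679771493085)) [-12.4  10.9   5.7]
5.3 [221. 214.]
5.5 [209. 203.]
5.7 [201. 192.]
6.283 [202. 158.]
```

View pics/s3.png

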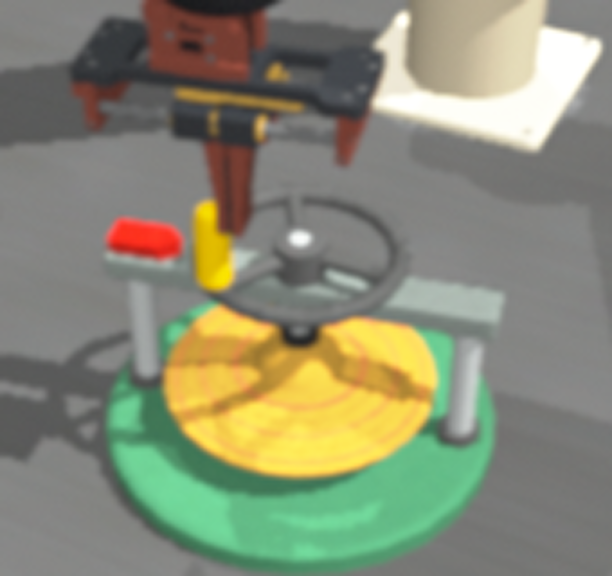

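The handle top is at (207,207), so q≈5.5. It is seated and going round the finger corner (17 N). I'll go on slowly, about 1.5 mm further inward.

```bash
python3 -m jog '{"delta_rot":[[0,0,0],[0,0,0],[0,0,0],[0,0,0],[0,0,0]],"translation":[[2,-2,0],[4,-5,0],[6.3,-8.3,0],[8.3,-11.2,0],[9.6,-13.5,0]],"hand":[-1,-1,-1,-1,-1]}'
python3 - <<'E'
from h import *
print(angle())
E
```

```text
t: 9.35
ee_pos: [604.5, 37.5, 199.2]
orientation: [0.314, -3.121, -0.007]
ft_force: [-11.6, 13.6, 4.0]
width: 0.1
(np.float64(-0.9266995934547675), np.float64(66.38423786158026))
```

The forces show the handle wedging against the finger's side face near the friction limit. I'll release inward, back off and come in again squarely behind the handle with the flat front face.

```bash
python3 -m jog '{"delta_rot":[[0,0,0],[0,0,0],[0,0,0],[0,0,0],[0,0,0]],"translation":[[0,4,0],[-7,5,0],[-16,2,0],[-18,-8,0],[-18,-18,0]],"hand":[-1,-1,-1,-1,-1]}'
python3 - <<'E'
from h import *
import cv2
o=get_obs();print(angle(),o["ft_force"].round(1),(-tool([*HUB,200])))
c=optics.calibration("wrist")
a=optics.get_image("wrist")[:300]
cv2.imwrite("pics/w3.png",a[...,::-1])
for q in(5.4,5.6,5.8): print(q,proj("wrist",cl(q,70,232)).round())
E
```

```text
t: 9.85
ee_pos: [629.5, 20.5, 199.7]
orientation: [-0.316, 3.125, -0.001]
ft_force: [-0.0, -0.2, -1.4]
width: 0.5
(np.float64(-0.878463570402348), np.float64(96.42549515246596)) [-0.  -0.2 -1.4] [-74.2 -61.6   0.4]
5.4 [352. 220.]
5.6 [335. 203.]
5.8 [321. 183.]
```

View pics/w3.png

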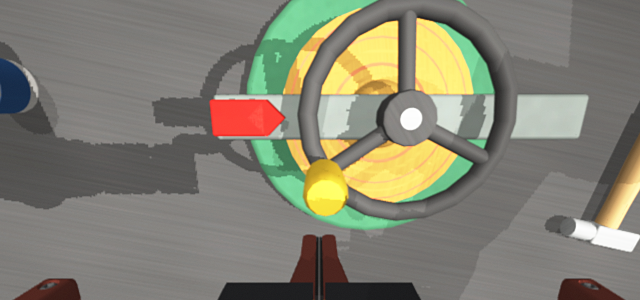

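The handle is seated with its top at about (326,200), so q≈5.65, and the fingers are squarely behind it with no contact. Now I push along tool x.

```bash
python3 -m jog '{"delta_rot":[[0,0,0],[0,0,0],[0,0,0],[0,0,0],[0,0,0]],"translation":[[5,0,0],[10,0,0],[15,-1,0],[20,-2,0],[25,-3,0]],"hand":[-1,-1,-1,-1,-1]}'
python3 -m jog '{"delta_rot":[[0,0,0],[0,0,0],[0,0,0],[0,0,0],[0,0,0]],"translation":[[2.5,-0.5,0],[5,-1,0],[7.5,-1.5,0],[10,-2,0],[10,-2,0]],"hand":[-1,-1,-1,-1,-1]}'
python3 - <<'E'
from h import *
import cv2
o=get_obs();print(angle(),o["ft_force"].round(1),(-tool([*HUB,200])))
c=optics.calibration("wrist")
a=optics.get_image("wrist")[:300]
cv2.imwrite("pics/w4.png",a[...,::-1])
for q in(5.9,6.1,6.283): print(q,proj("wrist",cl(q,70,232)).round())
print(proj("wrist",[*HUB,175]),proj("wrist",cl(0,120,164)))
E
```

```text
t: 10.4
ee_pos: [606.5, 13.3, 201.0]
orientation: [-0.316, 3.12, -0.002]
ft_force: [8.7, -3.0, 1.0]
width: 0.5
t: 10.9
ee_pos: [597.0, 8.8, 201.3]
orientation: [-0.316, 3.12, -0.003]
ft_force: [5.2, -3.4, 1.2]
width: 0.8
(np.float64(-0.5417548061171347), np.float64(77.65008427261355)) [ 5.2 -3.4  1.2] [-40.  -66.6  -0.9]
5.9 [322. 229.]
6.1 [315. 207.]
6.283 [313. 184.]
[411.22527278 165.00646967] [248.73164817 162.10296417]
```

View pics/w4.png

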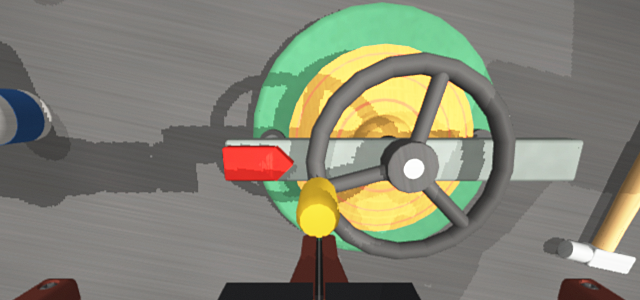

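The handle top is at about (319,222) and the spoke tilts about 13° below the pointer line, so q≈6.0–6.08. I'll push another 13 mm gently and look.

```bash
python3 -m jog '{"delta_rot":[[0,0,0],[0,0,0],[0,0,0],[0,0,0],[0,0,0]],"translation":[[3.5,0,0],[7,0,0],[10.5,0,0],[13,0,0],[13,0,0]],"hand":[-1,-1,-1,-1,-1]}'
python3 - <<'E'
from h import *
print(angle(),(-tool([*HUB,200])))
E
python3 -m jog '{"delta_rot":[[0,0,0],[0,0,0],[0,0,0],[0,0,0],[0,0,0]],"translation":[[-10,0,0],[-30,0,0],[-40,0,-30],[-40,0,-70],[-40,0,-90]],"hand":[-1,-1,-1,-1,-1]}'
python3 - <<'E'
from h import *
import cv2
o=get_obs();print(o["ft_force"].round(1),(-tool([*HUB,200])))
a=optics.get_image("wrist")[:260,150:550]
cv2.imwrite("pics/w5.png",cv2.resize(a[...,::-1],None,fx=2,fy=2))
for q in(6.083,6.183,6.283,6.383): print(q,((proj("wrist",cl(q,70,232))-[150,0])*2).round())
print(((proj("wrist",[*HUB,175])-[150,0])*2).round(),((proj("wrist",cl(0,120,164))-[150,0])*2).round())
E
```

```text
t: 11.45
ee_pos: [584.0, 6.2, 201.4]
orientation: [-0.316, 3.12, -0.003]
ft_force: [3.8, -3.6, 2.7]
width: 0.1
(np.float64(-0.3825799393436238), np.float64(71.69262633977104)) [-26.7 -66.5  -1.1]
t: 11.95
ee_pos: [622.7, 15.6, 292.6]
orientation: [-0.316, 3.123, 0.0]
ft_force: [-0.6, -0.1, 0.8]
width: 0.4
[-0.6 -0.1  0.8] [-66.8 -65.1 -92.4]
6.083 [330. 280.]
6.183 [328. 263.]
6.283 [327. 245.]
6.383 [327. 227.]
[471. 238.] [231. 237.]
```

View pics/w5.png

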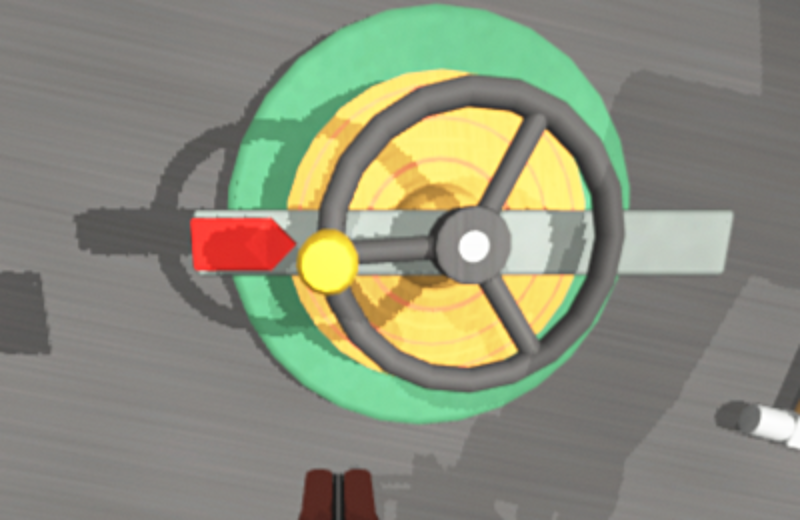

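The handle top is at (328,262), the hub at (474,246) and the spoke is about 4° short of the pointer line. Corrected for the hub offset of about 8 px, q≈6.22, well inside 6.083–6.483, so I won't push again. I'll move clear and hand in.

```bash
python3 -m jog '{"delta_rot":[[0,0,0],[0,0,0],[0,0,0],[0,0,0],[0,0,0]],"translation":[[-15,0,-15],[-30,0,-30],[-45,0,-45],[-50,0,-50],[-50,0,-50]],"hand":[-1,-1,-1,-1,-1]}'
python3 - <<'E'
from h import *
import cv2
o=get_obs();print(o["ee_pos"].round(),o["ft_force"].round(1))
b=cv2.imread("pics/scene0.png");a=optics.get_image("scene")[...,::-1]
d=np.abs(a.astype(int)-b).max(2)
for n,(x,y) in dict(tin=(199,196),cup=(236,168),hammer=(455,280)).items(): print(n,d[y-18:y+18,x-18:x+18].mean().round(1))
ctrl.close_job()
E
```

```text
t: 12.5
ee_pos: [670.8, 25.4, 339.3]
orientation: [0.316, -3.125, -0.0]
ft_force: [-0.4, -0.3, 0.2]
width: 0.5
[671.  25. 339.] [-0.4 -0.3  0.2]
tin 8.8
cup 12.8
hammer 7.5
the job is handed in; nothing more can be done
```

I pushed the hand wheel clockwise through one full turn with the shut fingertips, moved the hand clear and handed the job in at about 12.5 s. No verdict was reported.

- **Wheel:** the last close wrist picture, taken after the hand had left the handle, showed it at about 6.22 rad, or 3–4° short of the pointer. The allowed range is 6.083–6.483.
- **Handle:** it looked fully down on its pin in every view where it was visible.
- **Forces:** the largest reading was about 18 N, twice, as the handle wedged against the side of the fingers. The force was only read at the end of each move, so a brief higher peak could have gone unseen. The second time I backed off and pushed again from squarely behind. At the end the tool read close to 0 N.
- **Hammer, tin and cup:** I never went near them. My before/after image check on them was inconclusive: it showed small differences (7–13 grey levels), perhaps from changed shadows, and I did not view the last picture.
- **Disagreement:** the hub appeared about 3–4 pixels away from where I had calculated it, and I corrected the final wheel reading for that.

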